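# Free the locked teapot lid and stand it on the draining tray

### The arm

A 6-joint arm with a two-finger parallel gripper is mounted at the origin on the work surface. World frame = base frame: x ahead of the robot, y to its left, z up, the work surface at z = 0. Lengths are in mm, angles in rad, forces in N, time in s.
With the tool pointing down it reaches from about 275 to 1000 mm from the base axis. Payload 8.4 kg.
Tool frame: the origin (TCP) lies midway between the tips of the shut fingers; the grasp point (between the pads) lies 19 mm behind it; y points along the fingers, z is the direction in which the jaws open and shut, and the axes are right-handed (so a half turn about y gives the same grasp; the last joint's range is limited). The gripper opens to 85 mm and grips with 20 to 120 N. Pads are 22 mm wide; open, the fingers measure 114 mm over their backs; the gripper's body (76 mm by 85 mm) begins 54 mm behind the grasp point. The pads swing forward as they close: fully open they stand 13 mm farther back than shut.
Start: joints at [1.255, 0.353, 1.633, -0, 1.155, -0.002], TCP at [192.921, 594.483, 231.281] pointing down, gripper open.
Joint ranges: [-2.63, 2.63], [-0.92, 2.1], [0.06, 2.66], [-1.3, 4.44], [0, 2.69], [-3.02, 3.02]. Speed limits (rad/s): [2.22, 2.22, 2.79, 3.14, 3.14, 3.14].

### API

Orientations are given as [roll, pitch, yaw] about the fixed x, y, z axes, in that order (R = Rz(yaw) Ry(pitch) Rx(roll)).
In Python, from rig import r gives the robot as it stands. The module is installed in compiled form; this text tells all that it offers.
- The arm moves only by the tool apply_moves, never from a script. Its argument "plan" is text: rows parted by semicolons, each of 7 numbers parted by spaces: the shift along the tool's x, y, z in cm, then the turn, a rotation vector about the tool's x, y, z in degrees, then the closure, from 0 (fully open) to 1 (shut). A call has 1 to 20 rows; each row shifts and turns the pose as measured when the row begins, along the tool's axes as they then stand; what a row does not reach is not made up. A row lasts 1/10 s, in which the tool goes at most 50 mm and 8.59 degrees, less where a joint would pass 70% of its speed; a pose out of reach is approached as far as the arm can. A call is refused whole if a number of a shift passes 5 or a number of a turn 8.59, either way. A call with a gripper value outside its range is refused whole. The fingers move at their own pace and stop on an object; "squeeze" is the grip in N (left out, the last holds). Time passes only in rows, so rows that do not move let the fingers close. It gives the time, the measured TCP pose, the force and the opening at its end, in the units of the state.
- r.sense(): the state, without advancing time (a new reading comes with each control period).
- r.grab_frame(name): name is "scene" or "top"; returns the picture (480x640x3 uint8, blue, green, red); there is no depth.
- r.get_calibration(name): a dict with "vertical_fov" (degrees; the focal length in pixels is half the picture's height over the tangent of half this angle, whatever the lens; pixels are square), "cx", "cy" (the principal point, pixels), "D" ([k1, k2, p1, p2, k3] as OpenCV has them; the pictures are not rectified), "R" (3x3) and "t" (3): a world point X has camera coordinates R X + t. Camera axes: x right, y down, z forward; pixel columns grow to the right and rows downward; lengths in mm; the calibration is good to about 2 mm. A picture is of the moment at which its call begins. get_calibration takes no time and is no camera call.
- r.sign_off(): hands the job in, once; it reports no verdict.
The state is a dict: "clock": time; "qpos": joint angles; "qvel": joint speeds; "joint_efforts": joint torques, N m; "eef_pos": TCP position; "tcp_rot": TCP orientation; "contact_force": force on the tool from outside, world axes, zero at the start; "wrist_torque": the same for the moment, N m; "opening": opening from 0.0 (shut) to 1.0 (fully open).
Only numpy, scipy, OpenCV 4.12 (cv2) and the standard library are available. Lean on these libraries where they do the work, as an engineer would, in place of code of your own. Each camera call takes 0.05 s, during which the arm holds its last target. There are 200 camera calls.

### The job

Take the lid off the blue teapot for washing up. It is locked by two hidden lugs, so turn it by the knob, feeling with a light upward pull, until the lugs meet their gaps and it lifts free; do not lift, tip or drag the pot, which stays standing where it is. Then set the lid down gently, not dropped, flat and knob up on the ribs of the black draining tray, let go, and leave everything else where it is.

Things in the scene. Friction and masses are not known exactly. Their poses are not given: they have to be found in the camera images.
- pot: Dark blue stoneware teapot, loose on the counter, 0.85 to 1.3 kg: 8 to 13 N lift it. Origin: centre of its underside; z up along its axis, +x towards the spout, -x towards the loop handle. Belly 148 mm across; the spout reaches 130 mm and the handle 121 mm from the axis, both below 112 mm. If the lid is pulled up while locked, the pot comes with it.
- rim (a point): The centre of the pot's mouth at the top of its flat rim, 104 mm above the pot's underside; axes as the pot's. Rim 100 mm across, mouth 72 mm. The rim is an inward ledge 6 mm thick with two facing gaps, each about 50 degrees wide, hidden by the lid's flange.
- lid: Dark blue round lid with a light wooden knob, about 0.2 kg. Origin: centre of the underside of its collar, on the pot 86 mm above the pot's underside; z up. Heights above the origin: collar 69 mm across, 0 to 18 mm, 1.5 mm play in the mouth; flange 95 mm across, 18 to 24; shallow dome to 30; knob 28 mm across, 30 to 55. Its x and y axes tell nothing of where the lugs are.
- lugs (a point): Same point as the lid's origin. At this height two facing lugs, 14 mm wide, stick out 6.5 mm from the collar and hold under the pot's ledge: locked, the lid rises only 2.5 mm. Their angle is hidden and differs each time. The lid turns easily either way, with no stop or click; it starts locked and comes free within 2.8 rad of turning, over a span of about 0.35 rad.
- knob (a point): The point on the lid's axis in the middle of the wooden knob, 43 mm above the lid's origin and 13 mm above the dome; knob 28 mm across, its top 12 mm above this point.
- tray: Black plastic draining tray with grey ribs, fixed on the counter, 340 mm long (its x) and 220 mm wide (its y). Origin: centre of its underside. Rib tops 10 mm above the origin, rim 20 mm high and 6 mm thick all round. An upturned cream mug and a green tumbler dry on the +x half; the -x half is empty.
- free_end (a point): The middle of the empty half of the draining tray, 75 mm from its centre towards its -x end, at the height of the rib tops. Axes as the tray's.
- mug_drying: Upturned cream mug on the tray, 80 mm across, 92 mm high; origin: centre of its rim on the ribs. Leave alone.
- tumbler: Upturned green tumbler on the tray, 68 mm across, 105 mm high; origin: centre of its rim on the ribs. Leave alone.
- mug: Red mug on the counter, 82 mm across, 95 mm high; origin: centre of its underside. Leave alone.
- soap: White soap bottle with a green label, 60 mm across, 170 mm high; origin: centre of its underside. Leave alone.
- sponge: Yellow and green sponge, 110 x 70 x 32 mm; origin: centre of its underside. Leave alone.
- sugar: White sugar jar with a steel top, 72 mm across, 100 mm high; origin: centre of its underside. Leave alone.
- teaspoon: Steel teaspoon on the counter near the robot, 150 mm long; its origin lies about its middle, under it. Leave alone.
Mind the look-alikes: they are no part of the job. What is shaped like the lid but orange or yellow is not meant.

How it is judged (in metres and radians):
On the way:
1. the lid is freed and lifted clear of the pot in the gripper, the pot standing on the counter (z of lid in the frame of pot above 0.112 m and contact force between lid and the fingers above 0.5 N and height (world z) of pot below 0.004 m and angle between pot's own z axis and vertical below 0.05 rad), for 0.2 s.
At the end, for the whole second after the job is handed in: The lid stands knob up and flat on the ribs of the draining tray (its centre within the tray, its underside within 4 mm of the rib tops, tilted less than 0.06 rad), let go and at rest; the pot stands upright on the counter within 40 mm of where it was, at rest (x of lid in the frame of tray between -0.165 and 0.165 m and y of lid in the frame of tray between -0.105 and 0.105 m and z of lid in the frame of tray between 0.006 and 0.014 m and angle between lid's own z axis and vertical below 0.06 rad and contact force between lid and tray above 0.3 N and linear speed of each of lid, pot below 0.02 m/s and height (world z) of pot below 0.004 m and angle between pot's own z axis and vertical below 0.05 rad and distance of pot from where it was at the start of the episode below 0.04 m); the robot touches nothing.
It fails at once if the pot is lifted off the counter (more than 8 mm) (height (world z) of pot above 0.008 m).
It fails at once if the pot is tipped more than 0.2 rad or dragged more than 40 mm (angle between pot's own z axis and vertical above 0.2 rad or distance of pot from where it was at the start of the episode above 0.04 m).
It fails at once if the lid is dropped onto the tray (let go while more than 12 mm above the ribs) (contact force between lid and the fingers below 0.01 N and z of lid in the frame of tray above 0.022 m and x of lid in the frame of tray between -0.19 and 0.19 m and y of lid in the frame of tray between -0.13 and 0.13 m).
It fails at once if the lid is banged or pressed hard on the tray (more than 80 N) (contact force between lid and tray above 80 N).
It fails at once if another thing is shifted more than 30 mm (distance of any of mug_drying, tumbler, mug, soap, sponge, sugar, teaspoon from where it was at the start of the episode above 0.03 m).
It also fails if it takes over 58 s, if anything falls off the work surface, if the arm or the gripper's body presses on something with over 40 N, if the wrist force passes 120 N, or if a joint passes its speed limit or range.

## Working session

There is one attempt and no reset: what is moved stays moved. The work goes in short steps, Python scripts to look and compute and a tool call to move; the robot and the scene stay as the last step left them, time stands still between calls to the robot, and variables do not carry over. Pictures are saved under pics/ and viewed, about 8 in all and at most 12, crops included, and the job is handed in when it is done.

Besides the shell and the picture viewer there is one more tool, called after "Emit:" as name(argument=value, ...) on one line, values as JSON. apply_moves: Moves the arm, as the interface text tells. Its arguments: {"type":"object","properties":{"plan":{"type":"string"},"squeeze":{"type":"number"}},"required":["plan"]}

```bash
mkdir -p pics
python3 - <<'E'
from rig import r
import cv2
for n in("scene","top"):
    cv2.imwrite(f"pics/{n}0.png",r.grab_frame(n)); print(n,r.get_calibration(n))
print(r.sense())
E
```

```text
scene {'vertical_fov': 42.19148322360125, 'cx': 318.8648114120758, 'cy': 239.76461932401713, 'D': array([-0.22447833,  0.        ,  0.        ,  0.        ,  0.        ]), 'R': array([[ 0.80368707,  0.59500916,  0.00715409],
       [ 0.35410145, -0.46855836, -0.809361  ],
       [-0.47822511,  0.65300625, -0.5872679 ]]), 't': array([-471.62324969, -131.17024457, 1875.13221958])}
top {'vertical_fov': 50.29036540885888, 'cx': 323.8886407268756, 'cy': 244.26752339508354, 'D': array([-0.06951908,  0.        ,  0.        ,  0.        ,  0.        ]), 'R': array([[-5.56350246e-03, -9.99984320e-01, -6.38538943e-04],
       [-9.97607338e-01,  5.59427900e-03, -6.89079364e-02],
       [ 6.89104281e-02,  2.53641661e-04, -9.97622819e-01]]), 't': array([   9.70359716,  611.55381585, 1466.41673522])}
{'clock': 0.1, 'qpos': array([ 1.25463109e+00,  3.53574409e-01,  1.63404788e+00,  4.30929013e-05,
        1.15516033e+00, -2.37614320e-03]), 'qvel': array([ 0.00075171, -0.00149673, -0.00121026,  0.00014321,  0.00047663,
        0.00036236]), 'joint_efforts': array([ 9.10287235e-04, -6.06351113e+01, -3.42817426e+01,  1.54766576e-04,
        3.94361385e-03,  5.06119221e-06]), 'eef_pos': array([192.76216438, 594.10424209, 230.64461945]), 'tcp_rot': array([-1.57198620e+00,  4.22306424e-05, -3.13806543e-01]), 'contact_force': array([ 0.32733766, -0.57155114,  0.19837262]), 'wrist_torque': array([-0.00976633,  0.01989255,  0.03798775]), 'opening': 1.0020623660969818}
```

View pics/scene0.png

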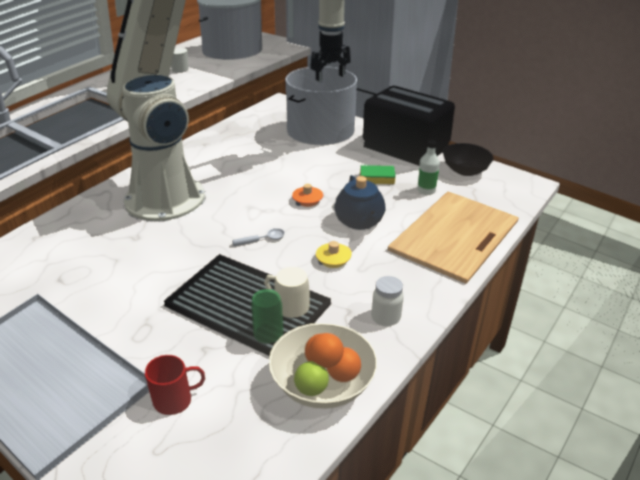

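View pics/top0.png

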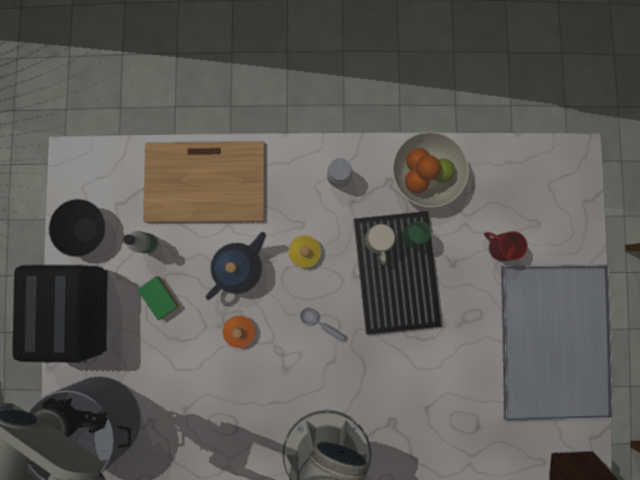

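The top view shows the blue pot with its knob at about (231,267). The tray's corners are near (356,218), (428,212), (441,326) and (367,333), and its empty half is toward the robot. In the scene view the knob is at about (361,182). Next I measure these.

```bash
cat > h.py <<'E'
import numpy as np,cv2
from rig import r
def ray(n,px):
    c=r.get_calibration(n); f=240/np.tan(np.radians(c["vertical_fov"]/2))
    K=np.array([[f,0,c["cx"]],[0,f,c["cy"]],[0,0,1]])
    u=cv2.undistortPoints(np.array([[px]],float),K,c["D"])[0,0]
    return -c["R"].T@c["t"], c["R"].T@np.array([u[0],u[1],1])
def plane(n,px,z):
    o,d=ray(n,px); return o+d*(z-o[2])/d[2]
def tri(p,q):
    (a,d),(b,e)=ray("top",p),ray("scene",q)
    s=np.linalg.lstsq(np.c_[d,-e],b-a,rcond=None)[0]
    P,Q=a+d*s[0],b+e*s[1]; return (P+Q)/2,np.linalg.norm(P-Q)
def blob(img,m,roi):
    x0,y0,x1,y1=roi; k=np.zeros(m.shape,np.uint8); k[y0:y1,x0:x1]=m[y0:y1,x0:x1]
    n,l,s,c=cv2.connectedComponentsWithStats(k)
    i=1+np.argmax(s[1:,4]); return c[i],s[i],l==i
E
python3 - <<'E'
from h import *
T=cv2.imread("pics/top0.png");S=cv2.imread("pics/scene0.png")
hs=lambda I:cv2.cvtColor(I,cv2.COLOR_BGR2HSV)
wood=lambda I:cv2.inRange(hs(I),(5,60,90),(22,255,255))
blue=lambda I:cv2.inRange(hs(I),(100,60,15),(125,255,140))
a=blob(T,wood(T),(218,255,245,280));b=blob(S,wood(S),(350,172,372,192))
print("knob",a[:2],b[:2],tri(a[0],b[0]))
print("knob plane z129/141 top",plane("top",a[0],135),"scene",plane("scene",b[0],129))
c=blob(T,blue(T),(195,225,275,305));print("pot top blob",c[:2])
m=blob(T,cv2.inRange(T,(0,0,0),(75,75,75)),(350,205,447,340))
cn=max(cv2.findContours(m[2].astype(np.uint8),0,2)[0],key=cv2.contourArea)
rc=cv2.minAreaRect(cn);print(rc)
ap=cv2.approxPolyDP(cv2.convexHull(cn),6,True)[:,0];print(ap)
for p in ap: print(plane("top",p,20))
E
python3 - <<'E'
import cv2
T=cv2.imread("pics/top0.png")[200:350,190:460]
cv2.imwrite("pics/c1.png",cv2.convertScaleAbs(cv2.resize(T,None,fx=2.96,fy=3.0,interpolation=2),alpha=1.6))
E
```

```text
knob (array([229.92105263, 266.72368421]), array([225, 262,  10,  10,  76], dtype=int32)) (array([360.86407767, 181.46601942]), array([356, 175,  11,  13, 103], dtype=int32)) (array([542.36006789, 258.82037396, 124.57151522]), np.float64(6.524107525169225))
knob plane z129/141 top [544.71080256 258.88229005 135.        ] scene [544.08902798 249.90982181 129.        ]
pot top blob (array([230.95130641, 267.07007126]), array([212, 249,  38,  37, 842], dtype=int32))
((397.3409118652344, 272.19989013671875), (118.48741149902344, 76.19145202636719), 83.51692199707031)
[[427 210]
 [441 326]
 [368 334]
 [354 219]]
[ 710.75463336 -296.79020281   20.        ]
[ 372.60181355 -331.41868775   20.        ]
[ 351.55532233 -119.48634041   20.        ]
[685.20078454 -82.12393127  20.        ]
```

View pics/c1.png

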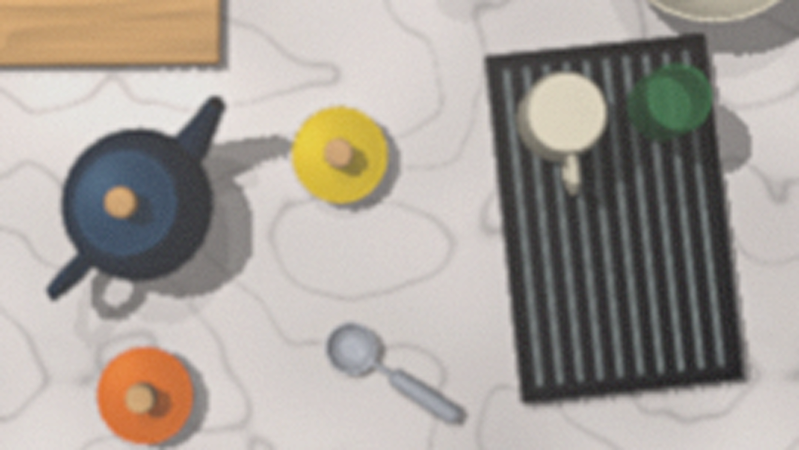

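Run:
```python
from h import *
T=cv2.imread("pics/top0.png");S=cv2.imread("pics/scene0.png")
hs=lambda I:cv2.cvtColor(I,cv2.COLOR_BGR2HSV)
wood=lambda I:cv2.inRange(hs(I),(5,60,80),(25,255,255))
# lid disc (brighter blue) in top, at flange top z=110
m=cv2.inRange(hs(T),(95,60,65),(125,255,255));a=blob(T,m|wood(T),(200,235,270,300))
cn=max(cv2.findContours(a[2].astype(np.uint8),0,2)[0],key=cv2.contourArea)
print("lid",cv2.minEnclosingCircle(cn),a[:2]);print(plane("top",cv2.minEnclosingCircle(cn)[0],110),plane("top",a[0],112))
b=blob(T,wood(T),(218,255,245,280));e=b[1];print("knob bbox c",e[0]+e[2]/2-.5,e[1]+e[3]/2-.5,plane("top",b[0],138))
# belly: dark disc opened, top view
d=blob(T,cv2.inRange(T,(0,0,0),(110,75,60)),(195,225,285,305))[2].astype(np.uint8)
d=cv2.morphologyEx(cv2.morphologyEx(d,3,np.ones((9,9))),cv2.MORPH_OPEN,cv2.getStructuringElement(2,(27,27)))
c=cv2.minEnclosingCircle(max(cv2.findContours(d,0,2)[0],key=cv2.contourArea));print("belly",c,plane("top",c[0],55))
# scene belly
d=blob(S,cv2.inRange(S,(0,0,0),(110,80,70)),(325,172,395,240));print("scene pot",d[:2])
o=cv2.morphologyEx(d[2].astype(np.uint8),cv2.MORPH_OPEN,cv2.getStructuringElement(2,(31,31)))
M=cv2.minEnclosingCircle(max(cv2.findContours(o,0,2)[0],key=cv2.contourArea));print(M,plane("scene",M[0],58))
for z in(125,129,133):print(plane("scene",blob(S,wood(S),(350,172,372,192))[0],z))
# tray corners in world & checks
P=np.array([plane("top",p,20)[:2] for p in [(427,210),(441,326),(368,334),(354,219)]]);ct=P.mean(0)
u=(P[0]-P[1]+P[3]-P[2]);u/=np.linalg.norm(u);print("tray",ct,np.degrees(np.arctan2(*u[::-1])),"free",ct-75*u)
```

```text
lid ((231.03968811035156, 267.015869140625), 17.01601219177246) (array([227.90827338, 265.28057554]), array([215, 250,  32,  35, 556], dtype=int32))
[544.54857739 260.42086463 110.        ] [549.27260597 268.67606897 112.        ]
knob bbox c 230.0 267.0 [544.01850197 257.5608497  138.        ]
belly ((248.0, 267.0), 14.000100135803223) [545.77125927 222.09484787  55.        ]
scene pot (array([359.23890063, 209.10359408]), array([ 335,  189,   49,   40, 1419], dtype=int32))
((359.0, 210.5), 22.27676773071289) [562.96418529 217.63630374  58.        ]
[541.19461194 258.0166876  125.        ]
[544.77149508 252.23098156 129.        ]
[548.34837821 246.44527551 133.        ]
tray [ 530.02813845 -207.45479056] 6.116558121384201 free [ 455.45509897 -215.44614739]
```

Emit:
apply_moves(plan="0 -4 0 0 0 0 0;0 -4 0 0 0 0 0;4 0 -2 0 0 0 0;4 0 -2 0 0 0 0;4 0 -2 0 0 0 0;4 0 -2 0 0 0 0;4 0 -2 0 0 0 0;4 0 -2 0 0 0 0;4 0 -2 0 0 0 0;4 0 -2 0 0 0 0;4 0 -2 0 0 0 0;4 0 -2 0 0 0 0;0 0 0 0 0 0 0")

```text
clock: 1.4
eef_pos: [521.3, 267.8, 310.0]
tcp_rot: [-1.579, 0.001, -0.309]
contact_force: [0.4, 1.4, 0.0]
opening: 0.997
```

Emit:
apply_moves(plan="0 0 0 0 -8 0 0;0 0 0 0 -8 0 0;0 0 0 0 -8 0 0;0 0 0 0 -8 0 0;0 0 0 0 -8 0 0;0 4 0 0 0 0 0;0 4 0 0 0 0 0;0 2 0 0 0 0 0;0 0 0 0 0 0 0")

```text
clock: 2.3
eef_pos: [518.2, 267.6, 205.2]
tcp_rot: [-1.574, 0.009, 0.416]
contact_force: [-0.1, 0.2, 1.3]
opening: 1.003
```

```bash
cat >> h.py <<'E'
from scipy.spatial.transform import Rotation as Ro
def go(x,y,z):
    s=r.sense();R=Ro.from_euler("xyz",s["tcp_rot"])
    print("t",round(s["clock"],2),"q",s["qpos"].round(2),"pos",s["eef_pos"].round(1),"rot",s["tcp_rot"].round(3),"F",s["contact_force"].round(2),"T",s["wrist_torque"].round(2),"op",round(s["opening"],3))
    print("tool move cm",(R.inv().apply(np.array([x,y,z])-s["eef_pos"])/10).round(2),"levelling deg",np.degrees((R.inv()*Ro.from_euler("xyz",[-np.pi/2,0,s["tcp_rot"][2]])).as_rotvec()).round(2))
E
python3 -c "
from h import *
go(544,256,160)"
```

```text
t 2.3 q [ 0.48  0.32  1.74 -0.    1.09 -1.51] pos [518.2 267.6 205.2] rot [-1.574  0.009  0.416] F [-0.12  0.2   1.3 ] T [-0.01  0.    0.  ] op 1.003
tool move cm [ 1.93  4.51 -2.09] levelling deg [ 0.2   0.   -0.53]
```

Emit:
apply_moves(plan="1.93 2 -2.09 0.2 0 -0.5 0;0 2 0 0 0 0 0;0 0 0 0 0 0 0")

```text
clock: 2.6
eef_pos: [544.8, 257.7, 166.4]
tcp_rot: [-1.57, -0.001, 0.418]
contact_force: [0.2, -0.0, 0.7]
opening: 1.003
```

```bash
python3 -c "
from h import *
go(544,256,122)
S=r.grab_frame('scene')[120:240,290:450];T=r.grab_frame('top')[205:325,170:300]
cv2.imwrite('pics/c2.png',cv2.convertScaleAbs(np.hstack([cv2.resize(x,(400,400*x.shape[0]//x.shape[1]))[:300] for x in(S,T)]),alpha=1.5))
"
```

```text
t 2.6 q [ 0.44  0.39  1.74  0.    1.01 -1.55] pos [544.8 257.7 166.4] rot [-1.57e+00 -1.00e-03  4.18e-01] F [ 0.23 -0.    0.72] T [-0.03 -0.01 -0.01] op 1.003
tool move cm [-0.15  4.44 -0.12] levelling deg [-0.04  0.    0.06]
```

View pics/c2.png

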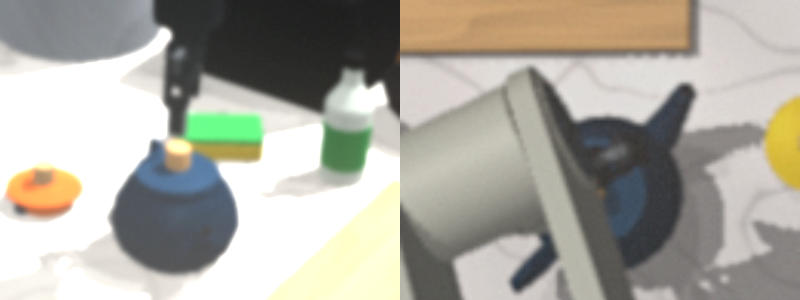

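The scene crop shows the fingertips at (177,130), directly over the knob at (178,155), so they are lined up. I'll go down and grip.

Emit:
apply_moves(plan="-0.15 2 -0.12 0 0 0 0;0 1.5 0 0 0 0 0;0 1.2 0 0 0 0 0;0 0 0 0 0 0 0", squeeze=25)

```text
clock: 3.1
eef_pos: [548.1, 259.3, 126.2]
tcp_rot: [-1.57, -0.013, 0.419]
contact_force: [-0.3, -0.3, -0.2]
opening: 1.0
```

Emit:
apply_moves(plan="0 0 0 0 0 0 0.5;0 0 0 0 0 0 0.7;0 0 0 0 0 0 1;0 0 0 0 0 0 1;0 0 0 0 0 0 1;0 0 0 0 0 0 1")

```text
clock: 3.7
eef_pos: [549.1, 260.0, 128.5]
tcp_rot: [-1.57, -0.016, 0.42]
contact_force: [0.4, 0.1, -3.2]
opening: 0.313
```

```bash
python3 -c "
from h import *
go(544,256,119)"
```

```text
t 3.7 q [ 0.44  0.43  1.77  0.    0.92 -1.55] pos [549.1 260.  128.5] rot [-1.57  -0.016  0.42 ] F [ 0.35  0.06 -3.18] T [-0.02  0.01  0.  ] op 0.313
tool move cm [-0.65  0.94 -0.16] levelling deg [-0.05  0.    0.91]
```

The arm drifted about 5 mm during the still rows, so I'll open, correct the position and regrip.

Emit:
apply_moves(plan="0 0 0 0 0 0 0.3;0 0 0 0 0 0 0.3;-0.6 0.4 -0.1 0 0 0.9 0.3;0 0 0 0 0 0 0.3;0 0 0 0 0 0 0.3")

```text
clock: 4.2
eef_pos: [543.8, 256.4, 124.1]
tcp_rot: [-1.57, 0.001, 0.42]
contact_force: [0.7, 0.7, -0.2]
opening: 0.7
```

```bash
python3 -c "
from h import *
go(544,256,121)"
```

```text
t 4.2 q [ 0.44  0.44  1.77  0.    0.93 -1.55] pos [543.8 256.4 124.1] rot [-1.57e+00  1.00e-03  4.20e-01] F [ 0.65  0.74 -0.18] T [0.03 0.01 0.08] op 0.7
tool move cm [ 0.01  0.31 -0.05] levelling deg [-0.05 -0.   -0.06]
```

Emit:
apply_moves(plan="0 0.3 0 0 0 0 0.4;0 0 0 0 0 0 0.5;0 0 0 0 0 0 0.6;0 0 0 0 0 0 0.75;0 0 0 0 0 0 1;0 0 0 0 0 0 1;0 0 0 0 0 0 1")

```text
clock: 4.9
eef_pos: [543.7, 256.5, 120.8]
tcp_rot: [-1.57, 0.001, 0.42]
contact_force: [-0.1, -0.5, 0.2]
opening: 0.314
```

```bash
python3 -c "
from h import *
go(544,256,121)"
```

```text
t 4.9 q [ 0.44  0.44  1.78  0.    0.93 -1.55] pos [543.7 256.5 120.8] rot [-1.57e+00  1.00e-03  4.20e-01] F [-0.05 -0.52  0.24] T [ 0.03 -0.04 -0.03] op 0.314
tool move cm [ 0.01 -0.02 -0.06] levelling deg [-0.06 -0.   -0.07]
```

Emit:
apply_moves(plan="0 -0.1 0 0 0 0 1;0 0 0 0 0 0 1")

```text
clock: 5.1
eef_pos: [543.5, 256.4, 121.6]
tcp_rot: [-1.57, 0.002, 0.42]
contact_force: [0.8, -0.4, -1.9]
opening: 0.313
```

Emit:
apply_moves(plan="0 -0.1 0 0 0 0 1;0 0 0 0 0 0 1")

```text
clock: 5.3
eef_pos: [543.3, 256.3, 122.5]
tcp_rot: [-1.57, 0.002, 0.42]
contact_force: [0.5, -0.5, -1.8]
opening: 0.316
```

Emit:
apply_moves(plan="0 -0.06 0 0 0 0 1")

```text
clock: 5.4
eef_pos: [543.2, 256.2, 123.0]
tcp_rot: [-1.57, 0.003, 0.42]
contact_force: [1.0, -0.8, -1.6]
opening: 0.313
```

Emit:
apply_moves(plan="0 -0.04 0 0 0 0 1")

```text
clock: 5.5
eef_pos: [543.1, 256.1, 123.4]
tcp_rot: [-1.57, 0.003, 0.42]
contact_force: [-0.1, 0.7, -4.6]
opening: 0.316
```

Emit:
apply_moves(plan="0 -0.04 0 0 0 0 1")

```text
clock: 5.6
eef_pos: [543.0, 256.1, 123.5]
tcp_rot: [-1.57, 0.003, 0.42]
contact_force: [1.4, 0.7, -9.0]
opening: 0.316
```

Emit:
apply_moves(plan="0 0 0 0 0 0 1")

```text
clock: 5.7
eef_pos: [543.0, 256.1, 123.3]
tcp_rot: [-1.57, 0.003, 0.42]
contact_force: [-0.0, -0.6, -2.6]
opening: 0.312
```

Emit:
apply_moves(plan="0 -0.01 0 0 5 0 1;0 -0.01 0 0 5 0 1;0 -0.015 0 0 0 0 1;0 -0.015 0 0 0 0 1")

```text
clock: 6.1
eef_pos: [542.5, 255.7, 123.4]
tcp_rot: [-1.571, 0.004, 0.242]
contact_force: [0.7, 1.4, -5.3]
opening: 0.314
```

Emit:
apply_moves(plan="0 -0.01 0 0 5 0 1;0 -0.01 0 0 5 0 1;0 -0.015 0 0 0 0 1;0 -0.015 0 0 0 0 1")

```text
clock: 6.5
eef_pos: [542.1, 255.5, 123.4]
tcp_rot: [-1.572, 0.005, 0.072]
contact_force: [1.1, 0.1, -5.7]
opening: 0.32
```

```bash
python3 -c "
from h import *
go(544,256,123.3)"
```

```text
t 6.5 q [ 0.44  0.44  1.78  0.    0.93 -1.21] pos [542.1 255.5 123.4] rot [-1.572  0.005  0.072] F [ 1.05  0.1  -5.72] T [ 0.1  -0.21 -0.05] op 0.32
tool move cm [0.19 0.01 0.03] levelling deg [ 0.07  0.   -0.3 ]
```

Emit:
apply_moves(plan="0.05 -0.01 0 0 5 -0.3 1;0.04 -0.01 0 0 5 0 1;0.02 -0.015 0 0 0 0 1;0 -0.015 0 0 0 0 1")

```text
clock: 6.9
eef_pos: [542.5, 255.3, 123.4]
tcp_rot: [-1.573, 0.001, -0.094]
contact_force: [1.4, 0.3, -6.7]
opening: 0.316
```

Emit:
apply_moves(plan="0.05 -0.01 0 0 5 -0.1 1;0.04 -0.01 0 0 5 0 1;0.02 -0.015 0 0 0 0 1;0 -0.015 0 0 0 0 1")

```text
clock: 7.3
eef_pos: [543.0, 254.9, 123.4]
tcp_rot: [-1.574, 0.0, -0.259]
contact_force: [0.6, 0.3, -6.5]
opening: 0.311
```

Emit:
apply_moves(plan="0.02 -0.01 0 0 5 -0.1 1;0.02 -0.01 0 0 5 0 1;0.02 -0.015 0 0 0 0 1;0 -0.015 0 0 0 0 1")

```text
clock: 7.7
eef_pos: [543.1, 254.5, 123.4]
tcp_rot: [-1.574, -0.001, -0.424]
contact_force: [0.1, 1.0, -7.6]
opening: 0.315
```

```bash
python3 -c "
from h import *
go(543,256,123.3)"
```

```text
t 7.7 q [ 0.44  0.44  1.78 -0.    0.93 -0.71] pos [543.1 254.5 123.4] rot [-1.574e+00 -1.000e-03 -4.240e-01] F [ 0.07  0.96 -7.6 ] T [ 0.07 -0.07 -0.1 ] op 0.315
tool move cm [-0.07  0.01  0.13] levelling deg [ 0.21 -0.    0.07]
```

Emit:
apply_moves(plan="0 0 0.05 0.2 5 0 1;0 0 0.04 0 5 0 1;0 -0.01 0.02 0 0 0 1;0 -0.01 0 0 0 0 1")

```text
clock: 8.1
eef_pos: [543.3, 255.1, 123.4]
tcp_rot: [-1.572, -0.001, -0.588]
contact_force: [1.1, -0.1, -7.3]
opening: 0.316
```

Emit:
apply_moves(plan="0 0 0.02 0 5 0 1;0 0 0.02 0 5 0 1;0 -0.01 0.02 0 0 0 1;0 -0.01 0 0 0 0 1")

```text
clock: 8.5
eef_pos: [543.5, 255.3, 123.4]
tcp_rot: [-1.572, -0.001, -0.753]
contact_force: [0.6, 0.6, -7.5]
opening: 0.318
```

Emit:
apply_moves(plan="0 0 0.02 0 5 0 1;0 0 0.02 0 5 0 1;0 -0.01 0.02 0 0 0 1;0 -0.01 0 0 0 0 1")

```text
clock: 8.9
eef_pos: [543.8, 255.6, 123.5]
tcp_rot: [-1.572, -0.001, -0.917]
contact_force: [0.6, -0.3, -7.9]
opening: 0.316
```

```bash
python3 -c "
from h import *
go(543,255.5,123.3)"
```

```text
t 8.9 q [ 0.44  0.44  1.78 -0.    0.93 -0.21] pos [543.8 255.6 123.5] rot [-1.572e+00 -1.000e-03 -9.170e-01] F [ 0.58 -0.34 -7.93] T [ 0.02 -0.11 -0.04] op 0.316
tool move cm [-0.04  0.02 -0.07] levelling deg [ 0.09 -0.    0.08]
```

Emit:
apply_moves(plan="0 0.02 -0.04 0 5 0 1;0 0 -0.03 0 5 0 1;0 -0.01 0 0 0 0 1;0 -0.01 0 0 0 0 1")

```text
clock: 9.3
eef_pos: [543.4, 255.3, 123.8]
tcp_rot: [-1.572, -0.002, -1.082]
contact_force: [-0.0, -1.0, -7.2]
opening: 0.315
```

Emit:
apply_moves(plan="0 0.01 0 0 5 0 1;0 0 0 0 5 0 1;0 -0.01 0 0 0 0 1;0 -0.01 0 0 0 0 1")

```text
clock: 9.7
eef_pos: [544.1, 255.8, 125.4]
tcp_rot: [-1.57, -0.001, -1.246]
contact_force: [-1.7, -0.5, -2.9]
opening: 0.316
```

Emit:
apply_moves(plan="0 0.01 0 0 5 0 1;0 0 0 0 5 0 1;0 -0.01 0 0 0 0 1;0 -0.01 0 0 0 0 1")

```text
clock: 10.1
eef_pos: [543.8, 255.8, 126.2]
tcp_rot: [-1.57, -0.001, -1.41]
contact_force: [-2.0, 0.0, -2.4]
opening: 0.317
```

```bash
python3 -c "
from h import *
go(543,255.5,123.3)"
```

```text
t 10.1 q [ 0.44  0.43  1.78 -0.    0.93  0.28] pos [543.8 255.8 126.2] rot [-1.57e+00 -1.00e-03 -1.41e+00] F [-1.98  0.05 -2.43] T [-0.14  0.3   0.01] op 0.317
tool move cm [ 0.02  0.29 -0.09] levelling deg [-0.06  0.    0.07]
```

It came free: z has risen past the 2.5 mm stop and only the lid's weight is left. I'll lift gently and watch the force.

Emit:
apply_moves(plan="0 -0.1 0 0 0 0 1;0 -0.1 0 0 0 0 1;0 -0.1 0 0 0 0 1")

```text
clock: 10.4
eef_pos: [543.8, 255.9, 129.4]
tcp_rot: [-1.57, -0.001, -1.404]
contact_force: [-0.5, 0.0, -2.2]
opening: 0.319
```

Emit:
apply_moves(plan="0 -0.1 0 0 0 0 1;0 -0.15 0 0 0 0 1;0 -0.15 0 0 0 0 1")

```text
clock: 10.7
eef_pos: [543.9, 255.9, 133.7]
tcp_rot: [-1.57, -0.001, -1.402]
contact_force: [-0.8, 0.3, -3.0]
opening: 0.312
```

Emit:
apply_moves(plan="0 -0.2 0 0 0 0 1;0 -0.3 0 0 0 0 1;0 -0.3 0 0 0 0 1")

```text
clock: 11.0
eef_pos: [544.4, 256.1, 142.6]
tcp_rot: [-1.569, -0.001, -1.402]
contact_force: [-0.2, -0.5, -2.5]
opening: 0.311
```

Emit:
apply_moves(plan="0 -2 0 0 0 0 1;0 -3 0 0 0 0 1;0 -3 0 0 0 0 1;0 -2 0 0 0 0 1;0 -1 0 0 0 0 1;0 0 0 0 0 0 1;0 0 0 0 0 0 1")

```text
clock: 11.7
eef_pos: [545.5, 256.6, 258.4]
tcp_rot: [-1.564, 0.0, -1.402]
contact_force: [0.3, 0.2, -2.3]
opening: 0.317
```

Emit:
apply_moves(plan="1 0 -0.4 0 0 0 1;2 0 -0.8 0 0 0 1;3 0 -1.1 0 0 0 1;3 0 -1.1 0 0 0 1;3 0 -1.1 0 0 0 1;3 0 -1.1 0 0 0 1;3 0 -1.1 0 0 0 1;3 0 -1.1 0 0 0 1;3 0 -1.1 0 0 0 1;3 0 -1.1 0 0 0 1;3 0 -1.1 0 0 0 1;3 0 -1.1 0 0 0 1;3 0 -1.1 0 0 0 1;3 0 -1.1 0 0 0 1;2 0 -0.8 0 0 0 1;1 0 -0.4 0 0 0 1;0 0 0 0 0 0 1;0 0 0 0 0 0 1")

```text
clock: 13.5
eef_pos: [441.1, -206.8, 238.6]
tcp_rot: [-1.597, 0.004, -1.402]
contact_force: [-0.2, -0.1, -1.2]
opening: 0.319
```

```bash
python3 -c "
from h import *
go(455,-215,80)
S=r.grab_frame('scene');cv2.imwrite('pics/s3.png',S)"
```

```text
t 13.5 q [-0.43  0.14  1.9  -0.01  1.13 -0.6 ] pos [ 441.1 -206.8  238.6] rot [-1.597  0.004 -1.402] F [-0.15 -0.06 -1.24] T [-0.02 -0.06  0.03] op 0.319
tool move cm [ 1.11 15.82  1.64] levelling deg [ 1.49  0.   -0.25]
```

View pics/s3.png

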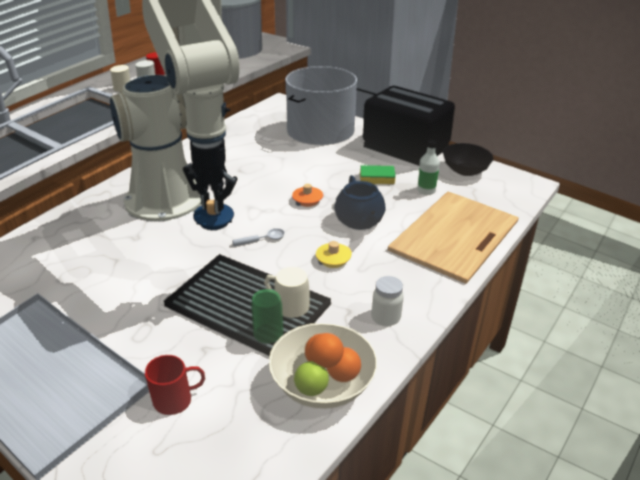

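The picture shows the lid hanging level in the fingers at (213,214), with the pot still standing at (360,205). I'll level the tool, centre it over the tray and go down.

Emit:
apply_moves(plan="0.5 0 0.8 0.7 0 -0.2 1;0.6 2 0.8 0.8 0 0 1;0 3 0 0 0 0 1;0 3 0 0 0 0 1;0 3 0 0 0 0 1;0 2 0 0 0 0 1;0 1 0 0 0 0 1;0 0.5 0 0 0 0 1;0 0 0 0 0 0 1;0 0 0 0 0 0 1")

```text
clock: 14.55
eef_pos: [470.0, -210.5, 91.2]
tcp_rot: [-1.557, -0.005, -1.391]
contact_force: [-0.2, 0.6, -1.3]
opening: 0.317
```

```bash
python3 -c "
from h import *
go(455,-215,50)
S=r.grab_frame('scene')[170:370,140:360];T=r.grab_frame('top')[200:350,320:485]
cv2.imwrite('pics/c4.png',np.hstack([cv2.resize(x,(400,364)) for x in(S,T)]))"
```

```text
t 14.55 q [-0.43  0.36  1.99  0.01  0.77 -0.61] pos [ 470.  -210.5   91.2] rot [-1.557 -0.005 -1.391] F [-0.23  0.56 -1.27] T [-0.    0.03 -0.04] op 0.317
tool move cm [ 0.15  4.1  -1.61] levelling deg [-0.79  0.    0.28]
```

View pics/c4.png

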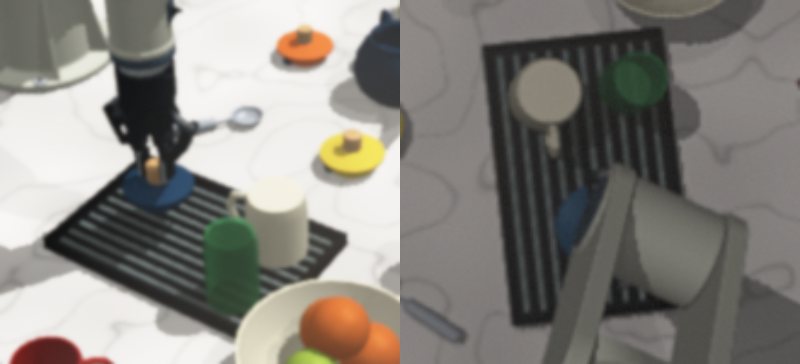

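The lid hangs over the empty half of the tray, clear of the mug and tumbler. Going down slowly with corrections.

Emit:
apply_moves(plan="0.1 0.5 -0.8 -0.4 0 0.3 1;0.1 0.5 -0.8 -0.4 0 0 1;0 1 0 0 0 0 1;0 0.7 0 0 0 0 1;0 0.3 0 0 0 0 1;0 0 0 0 0 0 1;0 0 0 0 0 0 1")

```text
clock: 15.35
eef_pos: [453.7, -216.6, 59.8]
tcp_rot: [-1.57, -0.001, -1.392]
contact_force: [0.4, 0.8, -0.8]
opening: 0.315
```

```bash
python3 -c "
from h import *
go(455,-215,46)"
```

```text
t 15.35 q [-0.45  0.41  2.03 -0.    0.71 -0.63] pos [ 453.7 -216.6   59.8] rot [-1.570e+00 -1.000e-03 -1.392e+00] F [ 0.42  0.78 -0.83] T [-0.   -0.03 -0.  ] op 0.315
tool move cm [-0.14  1.38  0.15] levelling deg [-0.04  0.    0.04]
```

Emit:
apply_moves(plan="0 0.4 0 0 0 0 1;0 0.4 0 0 0 0 1;0 0.3 0 0 0 0 1;0 0 0 0 0 0 1;0 0 0 0 0 0 1")

```text
clock: 15.85
eef_pos: [454.3, -216.7, 48.1]
tcp_rot: [-1.569, -0.001, -1.391]
contact_force: [-0.3, 0.3, -1.7]
opening: 0.315
```

Emit:
apply_moves(plan="0 0.1 0 0 0 0 1;0 0.1 0 0 0 0 1;0 0 0 0 0 0 1")

```text
clock: 16.15
eef_pos: [454.5, -216.8, 46.2]
tcp_rot: [-1.569, -0.001, -1.391]
contact_force: [-0.5, 0.1, -2.3]
opening: 0.315
```

Emit:
apply_moves(plan="0 0.1 0 0 0 0 1;0 0 0 0 0 0 1")

```text
clock: 16.35
eef_pos: [454.6, -216.8, 45.2]
tcp_rot: [-1.569, -0.002, -1.392]
contact_force: [-1.1, 0.6, -2.1]
opening: 0.315
```

Emit:
apply_moves(plan="0 0.05 0 0 0 0 1;0 0 0 0 0 0 1")

```text
clock: 16.55
eef_pos: [454.7, -216.9, 44.8]
tcp_rot: [-1.569, -0.002, -1.391]
contact_force: [-0.8, -0.3, -1.6]
opening: 0.316
```

Emit:
apply_moves(plan="0 0.05 0 0 0 0 1;0 0 0 0 0 0 1")

```text
clock: 16.75
eef_pos: [454.8, -217.0, 44.9]
tcp_rot: [-1.568, -0.002, -1.391]
contact_force: [0.6, -0.3, -1.7]
opening: 0.319
```

Emit:
apply_moves(plan="0 0.05 0 0 0 0 1;0 0 0 0 0 0 1")

```text
clock: 16.95
eef_pos: [454.9, -217.0, 44.8]
tcp_rot: [-1.568, -0.002, -1.391]
contact_force: [-1.1, -0.2, -1.1]
opening: 0.317
```

z has stopped at 44.8 mm, exactly the predicted rib contact height. Releasing.

Emit:
apply_moves(plan="0 0.05 0 0 0 0 0.65;0 0 0 0 0 0 0.6;0 0 0 0 0 0 0.5;0 0 0 0 0 0 0.3;0 0 0 0 0 0 0.2;0 0 0 0 0 0 0.2")

```text
clock: 17.55
eef_pos: [455.4, -217.2, 44.2]
tcp_rot: [-1.567, -0.003, -1.392]
contact_force: [-0.1, 0.0, 0.0]
opening: 0.796
```

Emit:
apply_moves(plan="0 -0.5 0 0 0 0 0.1;0 -1 0 0 0 0 0;0 -2 0 0 0 0 0;0 -3 0 0 0 0 0;0 -4 0 0 0 0 0;0 -4 0 0 0 0 0;0 -3 0 0 0 0 0;-3 0 0 0 0 0 0;-4 0 0 0 0 0 0;-4 0 0 0 0 0 0;-4 0 0 0 0 0 0;-4 0 0 0 0 0 0;-4 0 0 0 0 0 0;-3 0 0 0 0 0 0;0 0 0 0 0 0 0;0 0 0 0 0 0 0;0 0 0 0 0 0 0")

```text
clock: 19.25
eef_pos: [407.2, 46.7, 239.3]
tcp_rot: [-1.552, -0.007, -1.394]
contact_force: [0.4, 0.4, 0.1]
opening: 1.0
```

```bash
python3 -c "
from h import *
go(455,-215,250)
S=r.grab_frame('scene')[150:390,130:450];T=r.grab_frame('top')
cv2.imwrite('pics/top5.png',T);T=T[200:350,190:450]
cv2.imwrite('pics/c5.png',np.hstack([cv2.resize(x,(400,300)) for x in(S,T)]))
hs=cv2.cvtColor(cv2.imread('pics/top5.png'),cv2.COLOR_BGR2HSV)
w=cv2.inRange(hs,(5,60,80),(25,255,255))
for n,roi,z in(('knob',(365,250,440,330),65),):
    b=blob(0,w,roi);print(n,b[:2],plane('top',b[0],z))
"
```

```text
t 19.25 q [ 0.12 -0.01  2.06 -0.01  1.07 -0.06] pos [407.2  46.7 239.3] rot [-1.552 -0.007 -1.394] F [0.43 0.36 0.11] T [ 0.03 -0.05 -0.05] op 1.0
tool move cm [26.61 -0.88  0.11] levelling deg [-1.06  0.    0.41]
knob (array([401.79268293, 297.56097561]), array([397, 293,  11,  10,  82], dtype=int32)) [ 457.26014229 -211.75101645   65.        ]
```

View pics/c5.png

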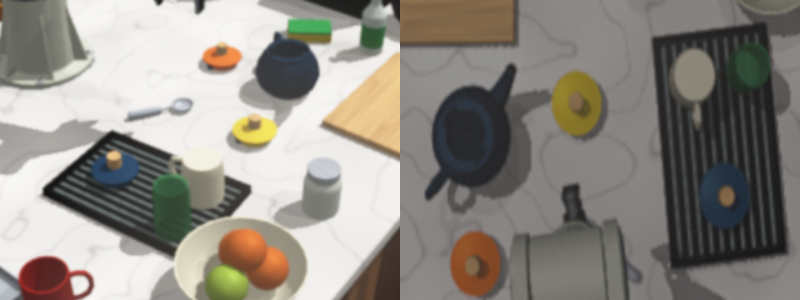

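The lid sits flat and knob up on the ribs in the tray's empty half, at scene (115,168) and top (725,196). The pot is upright with its mouth open, and nothing else has moved. The gripper is clear of everything, so I'm handing in.

```bash
python3 -c "
from rig import r
print(r.sign_off())"
```

```text
the job is handed in; nothing more can be done
None
```

The lid is off the teapot and lies on the ribs in the empty half of the draining tray, knob up. The job was handed in at about 19 s of the 58 s allowed; sign-off gave no verdict.

- **Freeing the lid:** I gripped the knob at about (544, 256) mm and turned it with an upward pull of up to about 8 N, including the 2 N lid. It came free after about 1.6 rad and lifted out with only its own weight on the wrist. One early pull while finding the stop read 9 N for a moment, but the pot did not come up.
- **Setting it down:** I lowered the lid until the tool stopped at 44.8 mm, exactly the height expected for contact with the ribs. I then opened the fingers and moved the gripper away.
- **Last checks:** The final pictures show the lid flat on the tray. Its knob was measured at about (457, -212) mm, against a planned (455, -215). The pot is upright where it was with its mouth open, and nothing else looks moved. The wrist force was near zero.
- **What disagreed:** The two cameras differed by 6.5 mm on where the knob was. The first grip had also drifted about 5 mm off centre, so I opened the fingers and gripped again before turning. My automatic outline of the pot's belly failed and I did not use it.

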